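# Raise and hold the turntable post with its fork key laid ready

### The job

Get the bonsai turntable stand ready for a colleague to lock at its working height. First lay the fork key flat on the stand's foot plate, forked end between the two guide bars and pointing at the post, close to the sleeve, and let go of it; then grip the post by its square head and draw it straight up out of its snug sleeve, without wrenching it sideways or pulling it right out, until the whole dark groove shows just above the sleeve's mouth (no more than a finger's breadth clear). Finish while still holding the post there, steady; leave the key lying and the pot, the wire coil and the brush where they are.

Things in the scene. Friction and masses are not known exactly. Their poses are not given: they have to be found in the camera images.
- stand: Fixed stand: grey foot plate 110 (x) by 260 mm (y from -55 to 205), 12 mm thick; on it a dark steel sleeve block 56 x 56 mm, 120 mm tall, with an upright bore 21.6 mm wide, 105 mm deep. Two guide bars 8 mm high, 6 thick, run from y = 45 to 95 mm, inner faces at x = -28 and 28 mm; beyond them the plate is bare. Origin on the bench under the bore's axis, z up, +y from the sleeve to the guide bars.
- sleeve_mouth (a point): Centre of the bore's mouth, on top of the sleeve block, 132 mm above the bench.
- key_rest (a point): Point on the foot plate's top (12 mm above the bench) at y = +135 mm of the stand: the key's origin belongs here when laid with its fork between the guide bars, its +x pointing along the stand's -y (at the post); the tips are then 9 mm from the sleeve block.
- post: Loose steel post standing in the bore: rod 20 mm thick, 115 mm long up to a square head 26 x 26 mm, 35 mm tall; 0.3 to 0.65 kg. When down its foot is 27 mm above the bench and the head spans 142 to 177 mm, 10 mm clear of the sleeve. Origin at the foot's centre, z up, x and y square to the head's faces. It slides and turns freely and drops back if let go.
- post_head (a point): Centre of the post's square head, 132.5 mm above the post's foot.
- groove_edge (a point): On the post's axis at the lower edge of its dark groove (a band 8 mm tall), 55 mm above the foot: hidden in the bore 50 mm below the sleeve's mouth while the post is down. The groove is just clear of the mouth when the post is drawn up a little over 50 mm, 70 at most.
- key: Loose fork key lying flat on the bench: wooden handle 80 x 24 mm, 18 thick, then a flat steel fork 6 mm thick, 40 wide, with two prongs 9 mm wide and a 22 mm slot; 138 mm long in all, undersides level, about 0.15 kg. Origin under the middle of the handle, +x towards the fork (tips at x = +98 mm), z up; centre of mass at about x = +13 mm.
- fork_tip (a point): Middle between the tips of the key's prongs, 98 mm from the key's origin along its +x, 3 mm above its underside.
- pot: Bystander: glazed bowl-shaped bonsai pot, 110 mm wide, 55 mm tall. Origin at the centre of its underside.
- coil: Bystander: coil of copper wire lying flat, 140 mm across, 22 mm tall. Origin at the centre of its underside.
- brush: Bystander: hand brush 190 mm long lying on the bench. Origin at its underside.
Things that resemble listed ones, but are neither listed nor needed, are in the scene too. Leave any purple look-alike of the key alone.

How it is judged:
On the way, in this order (a step that is already met when the one before it is completed fails the run):
1. the fork key lies flat on the foot plate, fork between the guide bars and pointing at the post, let go, with the post still down (y of key in the frame of stand between 0.118 and 0.165 m and x of key in the frame of stand between -0.02 and 0.02 m and x of fork_tip in the frame of stand between -0.012 and 0.012 m and y of fork_tip in the frame of stand below 0.075 m and z of key in the frame of stand below 0.016 m and angle between key's own z axis and vertical below 0.06 rad and contact force between the fingers and key below 0.1 N and linear speed of key below 0.02 m/s and z of groove_edge in the frame of sleeve_mouth below -0.04 m), for 0.3 s.
2. the post is drawn up in its sleeve until the groove is clear (z of groove_edge in the frame of sleeve_mouth between 0 and 0.02 m and angle between post's own z axis and vertical below 0.06 rad and contact force between the fingers and post above 3 N and linear speed of post below 0.01 m/s and contact force between post and stand below 15 N), for 0.3 s.
At the end, for the whole second after the job is handed in: Fingers hold the post (over 3 N), still, upright within 0.06 rad, groove's lower edge 0 to 20 mm above the mouth, under 15 N on the sleeve; the key lies flat, let go, origin 118 to 165 mm from the bore axis along the stand's y, within 20 mm of the middle line (fork tip 12 mm), fork to the post (all of step 2 and y of key in the frame of stand between 0.118 and 0.165 m and x of key in the frame of stand between -0.02 and 0.02 m and x of fork_tip in the frame of stand between -0.012 and 0.012 m and y of fork_tip in the frame of stand below 0.075 m and z of key in the frame of stand below 0.016 m and angle between key's own z axis and vertical below 0.06 rad and contact force between the fingers and key below 0.1 N and linear speed of key below 0.02 m/s); the arm keeps its last pose, push and grip.
It fails at once if the post is pulled out of its sleeve (z of groove_edge in the frame of sleeve_mouth above 0.045 m).
It fails at once if the post is wrenched against the sleeve (contact force between post and stand above 40 N).
It fails at once if the pot is disturbed (distance of pot from where it was at the start of the episode above 0.02 m).
It fails at once if the coil is disturbed (distance of coil from where it was at the start of the episode above 0.02 m).
It fails at once if the brush is disturbed (distance of brush from where it was at the start of the episode above 0.02 m).
It also fails if it takes over 46 s, if anything falls off the work surface, if the arm or the gripper's body presses on something with over 40 N, if the wrist force passes 120 N, or if a joint passes its speed limit or range.

### The arm

A 6-joint arm with a two-finger parallel gripper is mounted at the origin on the work surface. World frame = base frame: x ahead of the robot, y to its left, z up, the work surface at z = 0. Lengths are in m, angles in rad, forces in N, time in s.
With the tool pointing down it reaches from about 0.4 to 0.925 m from the base axis. Payload 3.4 kg.
Tool frame: the origin (TCP) lies on the mounting face of the last link; the fingertips stand 173 mm ahead of it and the grasp point (between the pads) lies 155 mm ahead of it (env.grip_point_offset is the distance from the TCP to the grasp point, in m); z points along the fingers, y is the direction in which the jaws open and shut (so a half turn about z gives the same grasp; the last joint's range is limited). The gripper opens to 85 mm and grips with 20 to 120 N. Pads are 22 mm wide; open, the fingers measure 114 mm over their backs; the gripper's body (76 mm by 85 mm) begins 54 mm behind the grasp point. The pads swing forward as they close: fully open they stand 13 mm farther back than shut.
Start: joints at [-1.181, 0.307, 1.506, -0, 1.328, -0.073], TCP at [0.257, -0.514, 0.405] pointing down, gripper open.
Joint ranges: [-3.12, 3.12], [-1.05, 2.28], [0.14, 2.33], [-1.42, 4.57], [0.1, 2.73], [-2.68, 2.68]. Speed limits (rad/s): [2.57, 2.57, 3.14, 3.14, 3.14, 3.14].

### API

Orientations are given as a rotation vector (axis times angle).
In Python, from cell import env, camera, camera_params gives the robot as it stands.
- The arm moves only by the tool arm_command, never from a script. Its argument "moves" is a list of rows, each a list of 7 numbers: the shift along the world's x, y, z in units of 30 mm (1.0 is 30 mm), then the turn, a rotation vector about the world's x, y, z in rad, then the finger opening in mm, from 0 to 85.4. A call has 1 to 12 rows; each row is the pose to reach, as a shift and turn from the pose commanded when the call began; what a row does not reach only later rows make up. A row lasts 1/10 s, in which the tool goes at most 50 mm and 8.59 degrees, less where a joint would pass 70% of its speed; a pose out of reach is approached as far as the arm can. A call with a gripper value outside its range is refused whole. The fingers move at their own pace and stop on an object; the grip force is fixed at half the most. Time passes only in rows, so rows that repeat a pose let the fingers close. It gives the time, the measured TCP pose, the force and the opening at its end, in the units of the state.
- env.get_obs(): the state, without advancing time (a new reading comes with each control period).
- camera(name): name is "side" or "top"; returns the picture (384x512x3 uint8, red, green, blue); there is no depth.
- camera_params(name): a dict with "fx", "fy", "cx", "cy" (pixels), "position" and "rotation" of the camera in the world. Camera axes: x right, y up, looking along -z (the intrinsics and any distortion apply to the point x, -y, -z); pixel columns grow to the right and rows downward; lengths in m; the calibration is good to about 2 mm. A picture is of the moment at which its call begins. camera_params takes no time and is no camera call.
- env.hand_in(): hands the job in, once; it reports no verdict.
The state is a dict: "t": time; "joints": joint angles; "joint_velocities": joint speeds; "tau": joint torques, N m; "position": TCP position; "orientation": TCP orientation; "wrist_force": force on the tool from outside, world axes, zero at the start; "wrist_torque": the same for the moment, N m; "opening": finger opening in m.
Only numpy, scipy, OpenCV 4.12 (cv2) and the standard library are available. Lean on these libraries where they do the work, as an engineer would, in place of code of your own. Each camera call takes 0.05 s, during which the arm holds its last target.

## Working session

There is one attempt and no reset: what is moved stays moved. The work goes in short steps, Python scripts to look and compute and a tool call to move; the robot and the scene stay as the last step left them, time stands still between calls to the robot, and variables do not carry over. Pictures are saved under pics/ and viewed, and the job is handed in when it is done.

Besides the shell and the picture viewer there is one more tool, called after "Request:" as a command line: name --pt "numbers of a row" for each row, then --argument value for the rest. arm_command: Moves the arm, as the interface text tells. Its arguments: {"type":"object","properties":{"moves":{"type":"array"}},"required":["moves"]}

```bash
ls; mkdir -p pics; python3 - <<'E'
from cell import env,camera,camera_params
import cv2
for n in("top","side"):
    im=camera(n); cv2.imwrite(f"pics/{n}0.png",im[:,:,::-1])
    p=camera_params(n); print(n,p)
o=env.get_obs(); print(o)
E
```

```text
pics
top {'fx': 346.87397920486825, 'fy': 346.87397920486825, 'cx': 254.551469004783, 'cy': 193.44450079391387, 'position': array([ 0.42088563, -0.01063503,  1.1869789 ]), 'rotation': array([ 0.08835353, -0.06737423, -1.58930609])}
side {'fx': 349.56553287967466, 'fy': 349.56553287967466, 'cx': 255.2058625553319, 'cy': 195.22379003740699, 'position': array([ 0.45773946, -0.60219349,  0.82646766]), 'rotation': array([ 0.71417987, -0.03776582, -0.13349604])}
{'t': 0.1, 'joints': array([-1.18048675e+00,  3.07455661e-01,  1.50755656e+00,  2.24652672e-06,
        1.32840410e+00, -7.34791797e-02]), 'joint_velocities': array([-0.00011495, -0.00258943, -0.00251936, -0.00051516, -0.00066556,
        0.00096782]), 'tau': array([ 6.07831389e-04, -4.58528352e+01, -2.52608764e+01,  4.59285260e-06,
        5.66463772e-03,  1.85353514e-05]), 'position': array([ 0.25708685, -0.51396648,  0.40389202]), 'orientation': array([-3.05574813e+00, -7.21591080e-01,  4.48262787e-04]), 'wrist_force': array([0.02815126, 0.0897999 , 0.77689261]), 'wrist_torque': array([-0.0224695 , -0.02905399,  0.04541421]), 'opening': 0.08511151138713872}
```

View pics/top0.png

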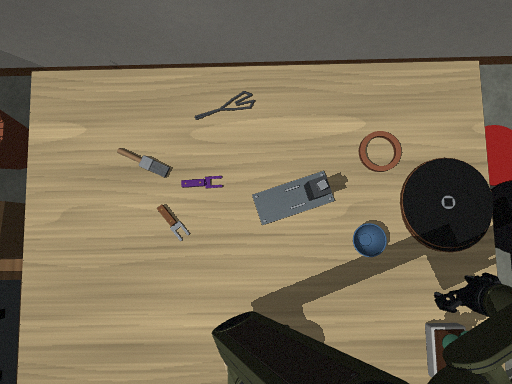

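View pics/side0.png

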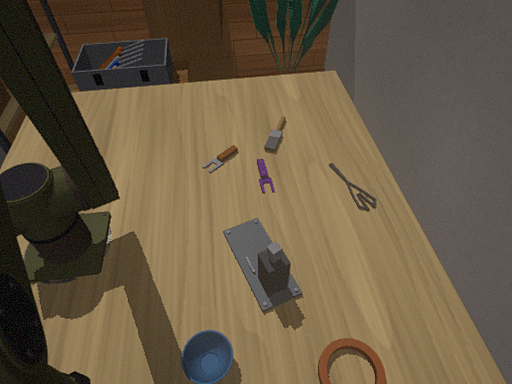

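```bash
cat > h.py <<'E'
import numpy as np, cv2
from cell import env,camera,camera_params
from scipy.spatial.transform import Rotation as R
def ray(n,u,v):
    p=camera_params(n); d=np.array([(u-p['cx'])/p['fx'],-(v-p['cy'])/p['fy'],-1.])
    return np.array(p['position']),R.from_rotvec(p['rotation']).apply(d)
def onz(n,u,v,z):
    o,d=ray(n,u,v); return o+d*(z-o[2])/d[2]
def proj(n,X):
    p=camera_params(n); c=R.from_rotvec(p['rotation']).inv().apply(np.array(X)-p['position'])
    return p['cx']+p['fx']*c[0]/-c[2], p['cy']+p['fy']*c[1]/c[2]
def tri(a,b):
    (o,d),(q,e)=ray(*a),ray(*b); s=np.linalg.lstsq(np.c_[d,-e],q-o,rcond=None)[0]
    A=o+d*s[0];B=q+e*s[1]; return (A+B)/2,np.linalg.norm(A-B)
def crop(im,x,y,w,h,s,f):
    c=cv2.resize(im[y:y+h,x:x+w,::-1],None,fx=s,fy=s,interpolation=cv2.INTER_CUBIC); cv2.imwrite(f,c)
E
python3 - <<'E'
import cv2
from h import crop
t=cv2.imread("pics/top0.png")[:,:,::-1]; s=cv2.imread("pics/side0.png")[:,:,::-1]
crop(t,240,160,120,75,6.5,"pics/c1.png"); crop(t,145,165,90,80,7,"pics/c2.png")
crop(s,210,210,105,110,5,"pics/c3.png"); crop(s,190,130,100,70,7,"pics/c4.png")
E
```

```text
(no output)
```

View pics/c1.png

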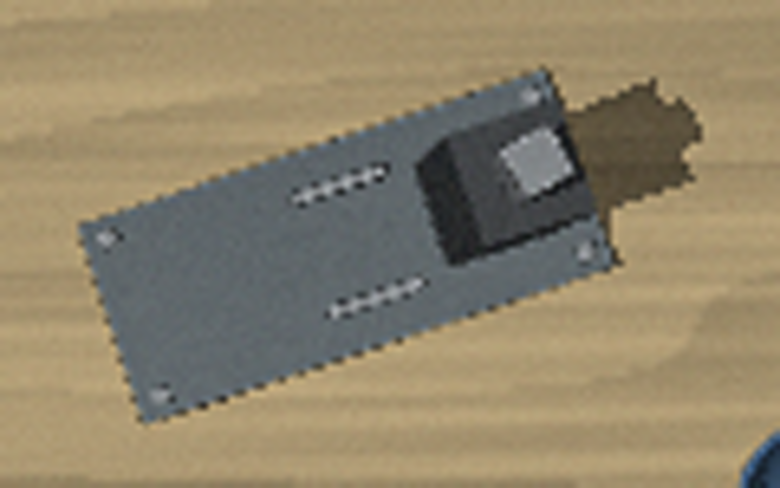

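View pics/c2.png

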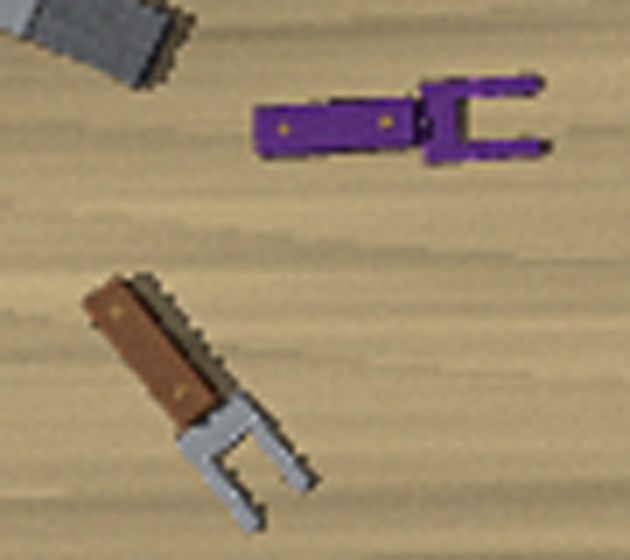

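View pics/c3.png

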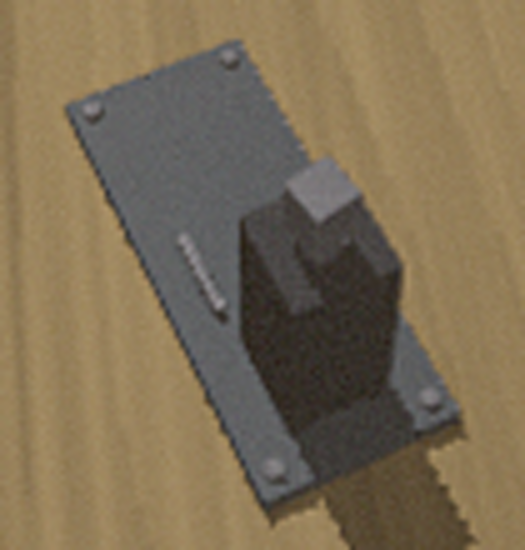

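View pics/c4.png

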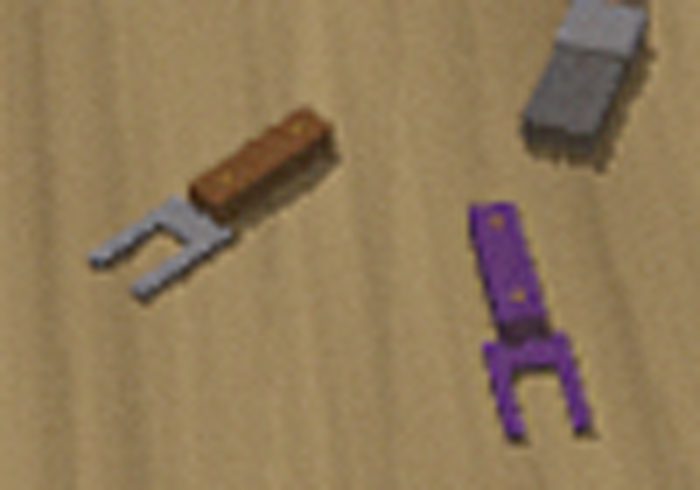

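```bash
python3 - <<'E'
import numpy as np
from h import *
C=lambda n,x0,y0,s,pts:[(n,x0+(x+.5)/s-.5,y0+(y+.5)/s-.5) for x,y in pts]
P=C("top",240,160,6.5,[(80,226),(147,423),(618,262),(548,68)])
w=np.array([onz(*p,.012)[:2] for p in P]); print("plate",w.round(4),"\nsides",[np.linalg.norm(w[i]-w[i-1]).round(4) for i in range(4)])
S=C("side",210,210,5,[(68,105),(240,42),(460,412)])
ws=np.array([onz(*p,.012)[:2] for p in S]); print("side",ws.round(4))
yd=(w[0]+w[1]-w[2]-w[3]); yd/=np.linalg.norm(yd); c=w.mean(0); o=c-yd*.075
print("stand top: yd",yd,np.degrees(np.arctan2(yd[1],yd[0])),"origin",o)
H=C("top",240,160,6.5,[(500,153),(545,127),(575,168),(530,196)])
h=np.array([onz(*p,.177)[:2] for p in H]);print("head",h.mean(0),[np.linalg.norm(h[i]-h[i-1]).round(4) for i in range(4)])
for i in range(4):
  d=h[i]-h[i-1];print(np.degrees(np.arctan2(d[1],d[0])))
H=C("side",210,210,5,[(285,185),(330,157),(362,188),(318,222)])
h=np.array([onz(*p,.177)[:2] for p in H]);print("head side",h.mean(0),[np.linalg.norm(h[i]-h[i-1]).round(4) for i in range(4)])
for i in range(4):
  d=h[i]-h[i-1];print(np.degrees(np.arctan2(d[1],d[0])))
# key
for n,f in(("top","pics/top0.png"),("side","pics/side0.png")):
  im=cv2.imread(f); hsv=cv2.cvtColor(im,cv2.COLOR_BGR2HSV)
  m=((hsv[...,0]<14)&(hsv[...,1]>110)&(hsv[...,2]>50)).astype(np.uint8)
  N,_,st,ce=cv2.connectedComponentsWithStats(m)
  print(n,[(st[i].tolist()) for i in range(1,N) if 40<st[i][4]<800])
K=C("top",145,165,7,[(82,300),(122,276),(218,402),(178,428)]); k=np.array([onz(*p,.018)[:2] for p in K])
T=C("top",145,165,7,[(312,488),(255,530)]); t=np.array([onz(*p,.006)[:2] for p in T])
print("key handle",k.mean(0),[np.linalg.norm(k[i]-k[i-1]).round(4) for i in range(4)],"tip",t.mean(0),np.linalg.norm(t.mean(0)-k.mean(0)))
K=C("side",190,130,7,[(190,187),(308,106),(333,132),(212,208)]); k=np.array([onz(*p,.018)[:2] for p in K])
T=C("side",190,130,7,[(95,262),(140,295)]); t=np.array([onz(*p,.005)[:2] for p in T])
print("side handle",k.mean(0),[np.linalg.norm(k[i]-k[i-1]).round(4) for i in range(4)],"tip",t.mean(0),np.linalg.norm(t.mean(0)-k.mean(0)))
E
```

```text
plate [[ 0.5347  0.013 ]
 [ 0.4313 -0.0198]
 [ 0.5101 -0.2669]
 [ 0.6131 -0.2345]] 
sides [np.float64(0.2597), np.float64(0.1085), np.float64(0.2594), np.float64(0.108)]
side [[ 0.4363 -0.0195]
 [ 0.5392  0.0109]
 [ 0.6152 -0.2328]]
stand top: yd [-0.30275275  0.95306913] 107.62301517356447 origin [ 0.54499375 -0.19854865]
head [ 0.54387258 -0.19674436] [np.float64(0.0235), np.float64(0.0236), np.float64(0.0228), np.float64(0.024)]
32.80334122755081
-61.161129412740145
-146.00881934660322
120.64153082081424
head side [ 0.54769747 -0.19728838] [np.float64(0.0232), np.float64(0.0248), np.float64(0.0209), np.float64(0.026)]
118.52957587165592
27.715730331710084
-58.249211331271496
-147.04637780451432
top [[489, 57, 19, 7, 49], [0, 114, 4, 29, 81], [359, 131, 42, 41, 689], [400, 187, 19, 49, 142], [157, 205, 19, 21, 142], [435, 330, 16, 41, 263]]
side [[27, 0, 27, 34, 209], [266, 0, 11, 18, 89], [303, 0, 6, 22, 54], [269, 16, 14, 48, 149], [285, 17, 5, 39, 83], [299, 23, 31, 45, 274], [51, 42, 26, 44, 218], [99, 46, 24, 23, 97], [305, 61, 19, 11, 62], [260, 66, 24, 10, 76]]
key handle [0.47083242 0.30444118] [np.float64(0.0782), np.float64(0.0224), np.float64(0.0775), np.float64(0.0227)] tip [0.39379182 0.2422817 ] 0.09899017508937383
side handle [0.47392551 0.30226995] [np.float64(0.019), np.float64(0.0804), np.float64(0.0237), np.float64(0.0781)] tip [0.39914389 0.24179954] 0.09617152285157786
```

Request:
arm_command --pt "8.8 13.8 0 0 0 0.216 50" --pt "8.8 13.8 0 0 0 0.216 50" --pt "8.8 13.8 0 0 0 0.216 50" --pt "8.8 13.8 0 0 0 0.216 50" --pt "8.8 13.8 0 0 0 0.216 50" --pt "8.8 13.8 0 0 0 0.216 50" --pt "8.8 13.8 0 0 0 0.216 50" --pt "8.8 13.8 0 0 0 0.216 50" --pt "8.8 13.8 0 0 0 0.216 50" --pt "8.8 13.8 0 0 0 0.216 50" --pt "8.8 13.8 0 0 0 0.216 50" --pt "8.8 13.8 0 0 0 0.216 50"

```text
t: 1.3
position: [0.5214, -0.0993, 0.4041]
orientation: [-2.96, -1.051, 0.002]
wrist_force: [-0.7, -0.4, 0.1]
opening: 0.0499
```

Request:
arm_command --pt "-1.9 13.2 -4 0 0 0 50" --pt "-1.9 13.2 -4 0 0 0 50" --pt "-1.9 13.2 -4 0 0 0 50" --pt "-1.9 13.2 -4 0 0 0 50" --pt "-1.9 13.2 -4 0 0 0 50" --pt "-1.9 13.2 -4 0 0 0 50" --pt "-1.9 13.2 -4 0 0 0 50" --pt "-1.9 13.2 -4 0 0 0 50" --pt "-1.9 13.2 -4 0 0 0 50" --pt "-1.9 13.2 -4 0 0 0 50" --pt "-1.9 13.2 -4 0 0 0 50" --pt "-1.9 13.2 -4 0 0 0 50"

```text
t: 2.5
position: [0.4647, 0.2939, 0.2851]
orientation: [2.962, 1.044, 0.0]
wrist_force: [0.2, -0.2, -0.0]
opening: 0.0499
```

```bash
python3 - <<'E'
from h import *
s=camera("side"); crop(s,150,90,130,100,6,"pics/s1.png")
t=camera("top"); crop(t,250,150,130,100,6,"pics/t1.png")
o=env.get_obs();print(o['position'],o['orientation'],o['joints'])
E
```

```text
[0.46476833 0.29407019 0.28529261] [2.96283429e+00 1.04378516e+00 1.03356851e-03] [ 4.87463465e-01  3.90562575e-01  1.71715713e+00 -4.30334684e-04
  1.03326299e+00  1.38104815e+00]
```

View pics/s1.png

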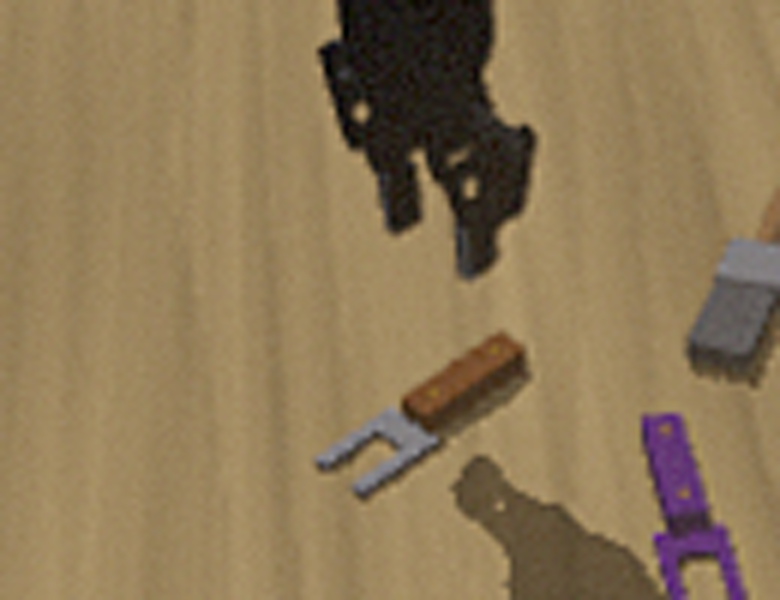

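Request:
arm_command --pt "0 0.1 -1 0 0 0 50" --pt "0 0.1 -2 0 0 0 50" --pt "0 0.1 -2.7 0 0 0 50" --pt "0 0.1 -3.2 0 0 0 50" --pt "0 0.1 -3.4 0 0 0 50" --pt "0 0.1 -3.5 0 0 0 50" --pt "0 0.1 -3.5 0 0 0 50"

```text
t: 3.3
position: [0.4646, 0.2984, 0.1801]
orientation: [-2.962, -1.046, -0.001]
wrist_force: [0.2, 0.1, -0.4]
opening: 0.0502
```

```bash
python3 - <<'E'
from h import *
s=camera("side"); crop(s,150,90,130,100,6,"pics/s2.png")
o=env.get_obs();print(o['position'],o['wrist_force'])
E
```

```text
[0.46470274 0.29858298 0.18041828] [ 0.13988326  0.40962591 -0.12977581]
```

View pics/s2.png

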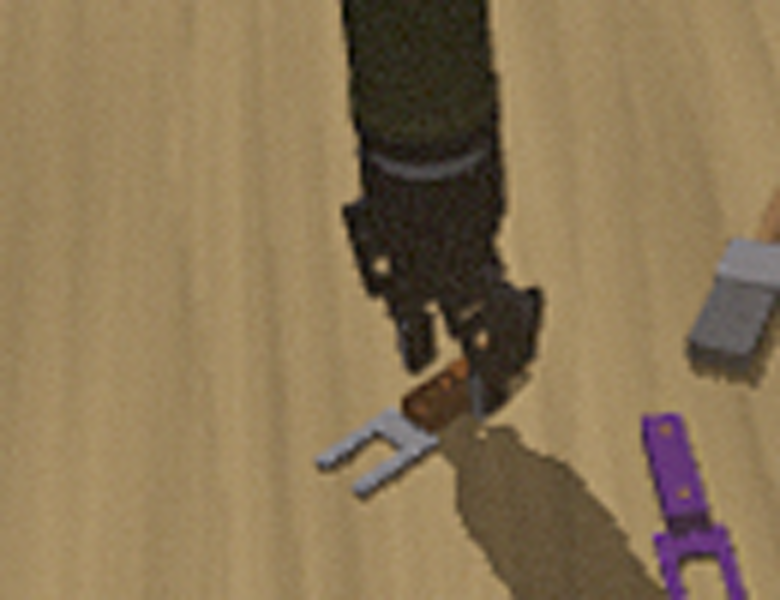

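Request:
arm_command --pt "0 0 -0.1 0 0 0 50" --pt "0 0 -0.1 0 0 0 15" --pt "0 0 -0.1 0 0 0 15" --pt "0 0 -0.1 0 0 0 15" --pt "0 0 -0.1 0 0 0 15" --pt "0 0 -0.1 0 0 0 15" --pt "0 0 -0.1 0 0 0 15" --pt "0 0 -0.1 0 0 0 15"

```text
t: 4.15
position: [0.4644, 0.2989, 0.1773]
orientation: [-2.962, -1.048, -0.002]
wrist_force: [-0.7, -1.0, 6.0]
opening: 0.022
```

Request:
arm_command --pt "0 0 0.5 0 0 0 15" --pt "0 0 1.5 0 0 0 15" --pt "0 0 2.5 0 0 0 15" --pt "0 0 3 0 0 0 15" --pt "0 0 3 0 0 0 15"

```text
t: 4.65
position: [0.4649, 0.2992, 0.2688]
orientation: [-2.961, -1.047, -0.008]
wrist_force: [0.9, 0.1, -0.9]
opening: 0.0226
```

```bash
python3 - <<'E'
from h import *
s=camera("side"); crop(s,150,90,130,100,6,"pics/s3.png")
o=env.get_obs();print(o['position'],o['wrist_force'],o['opening'])
E
```

```text
[0.46435643 0.29886307 0.2672961 ] [-0.07078925  0.25233802 -1.87987379] 0.022574771339477162
```

View pics/s3.png

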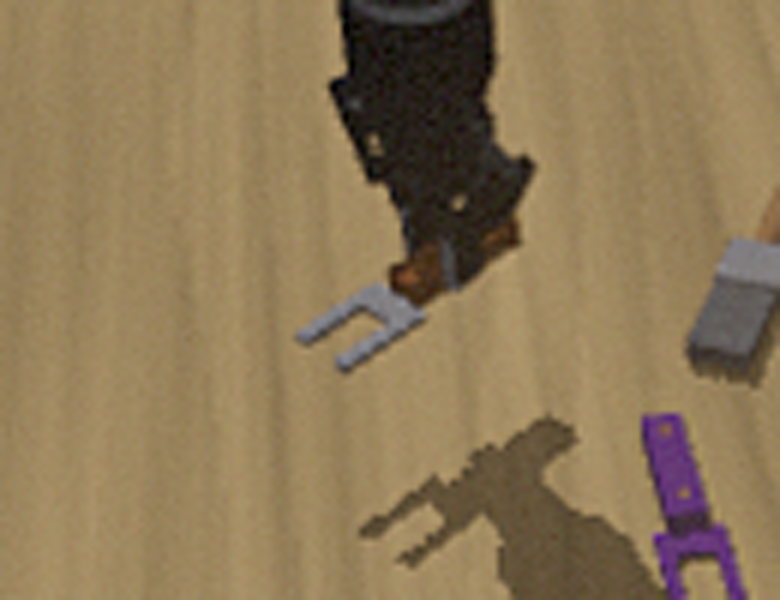

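Request:
arm_command --pt "0.1 -1 1.5 0 0 0.1 15" --pt "0.2 -2 3 0 0 0.2 15" --pt "0.3 -3.2 3.5 0 0 0.3 15" --pt "0.4 -4.4 3.5 0 0 0.43 15" --pt "0.6 -5.6 3.5 0 0 0.56 15" --pt "0.8 -6.8 3.5 0 0 0.69 15" --pt "0.9 -8 3.5 0 0 0.82 15" --pt "1.1 -9.2 3.5 0 0 0.95 15" --pt "1.2 -10.4 3.5 0 0 1.06 15" --pt "1.3 -11.4 3.5 0 0 1.14 15" --pt "1.4 -12.1 3.5 0 0 1.199 15" --pt "1.4 -12.4 3.5 0 0 1.199 15"

```text
t: 5.9
position: [0.5061, -0.0751, 0.3698]
orientation: [-1.856, -2.532, 0.002]
wrist_force: [0.1, -0.3, -1.5]
opening: 0.0224
```

```bash
python3 - <<'E'
from h import *
s=camera("side"); crop(s,180,150,150,115,5,"pics/s4.png")
t=camera("top"); crop(t,230,140,130,100,6,"pics/t4.png")
o=env.get_obs();print(o['position'],o['orientation'],o['wrist_force'],o['opening'])
M=R.from_rotvec(o['orientation']).as_matrix();print(M, np.degrees(np.arctan2(M[1,1],M[0,1])))
E
```

```text
[ 0.50586448 -0.07402151  0.37022108] [-1.85708650e+00 -2.53051822e+00  1.67868261e-03] [ 0.1927977   0.43064098 -1.57259825] 0.02239232250937635
[[-2.99902766e-01  9.53965503e-01 -2.85471020e-03]
 [ 9.53968451e-01  2.99905992e-01  7.68256036e-04]
 [ 1.58903445e-03 -2.49290136e-03 -9.99995630e-01]] 17.452012842298434
```

View pics/s4.png

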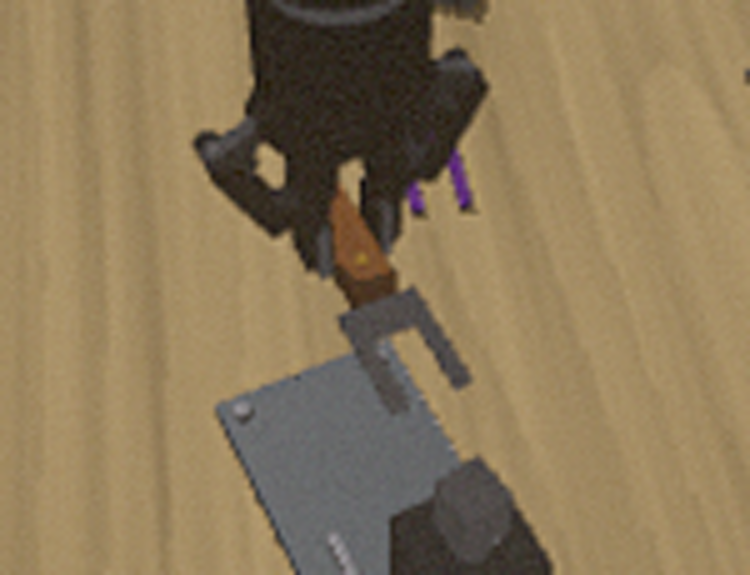

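View pics/t4.png

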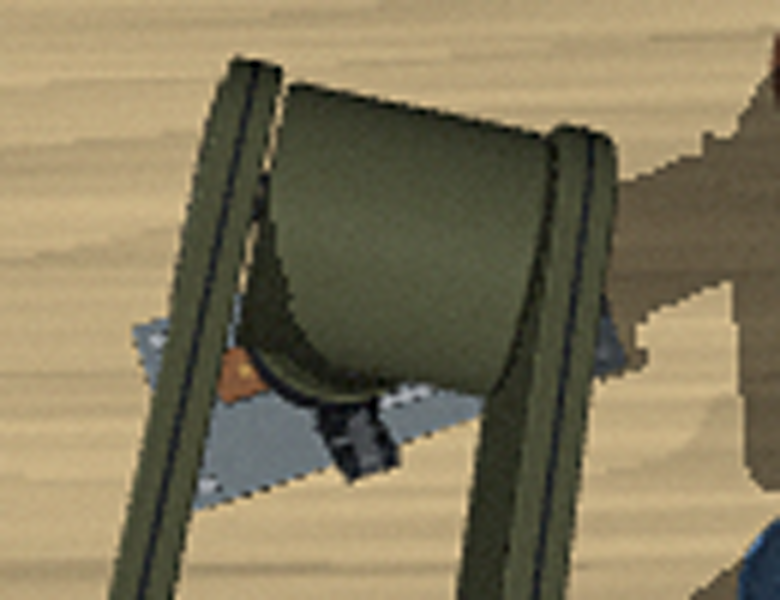

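```bash
cat >> h.py <<'E'
O=np.array([.546,-.1985]); yd=np.array([np.cos(np.radians(107.6)),np.sin(np.radians(107.6))]); xd=np.array([yd[1],-yd[0]])
def st(p): d=np.array(p)[:2]-O; return (d@xd).round(4),(d@yd).round(4)
E
python3 - <<'E'
from h import *
C=lambda n,x0,y0,s,pts:[(n,x0+(x+.5)/s-.5,y0+(y+.5)/s-.5) for x,y in pts]
for (p,z) in zip(C("side",180,150,5,[(399,412),(465,384),(345,312),(415,290),(362,280),(397,268)]),[.196,.196,.199,.199,.211,.211]):
  print(st(onz(*p,z)))
print(st([.50586,-.0740]))
for a in O+.205*yd-.055*xd,O+.205*yd+.055*xd: print(proj("side",[*a,.012]))
E
```

```text
(np.float64(-0.0156), np.float64(0.0389))
(np.float64(0.0172), np.float64(0.0397))
(np.float64(-0.0146), np.float64(0.0976))
(np.float64(0.0198), np.float64(0.0952))
(np.float64(-0.0036), np.float64(0.1023))
(np.float64(0.0138), np.float64(0.1017))
(np.float64(-0.0006), np.float64(0.1308))
(np.float64(221.56034709914013), np.float64(230.8610215028414))
(np.float64(256.5477023491734), np.float64(217.39596432940775))
```

Request:
arm_command --pt "0 0 -1 0 0 0 15" --pt "0 0 -2 0 0 0 15" --pt "0 0 -3 0 0 0 15" --pt "0 0 -4 0 0 0 15" --pt "0 0 -4.8 0 0 0 15" --pt "0 0 -5.2 0 0 0 15" --pt "0 0 -5.3 0 0 0 15" --pt "0 0 -5.3 0 0 0 15"

```text
t: 6.8
position: [0.5064, -0.0727, 0.2127]
orientation: [-1.854, -2.536, -0.0]
wrist_force: [-0.6, 0.4, -1.9]
opening: 0.0222
```

```bash
python3 - <<'E'
from h import *
s=camera("side"); crop(s,200,180,120,115,6,"pics/s5.png")
t=camera("top"); crop(t,230,140,130,100,6,"pics/t5.png")
o=env.get_obs();print(o['position'],o['orientation'],o['wrist_force'],o['opening'])
E
```

```text
[ 0.50685613 -0.07311593  0.21368228] [1.85314157e+00 2.53451813e+00 1.41299662e-03] [-0.83205625  0.36380721 -1.50750929] 0.022208685616334444
```

View pics/s5.png

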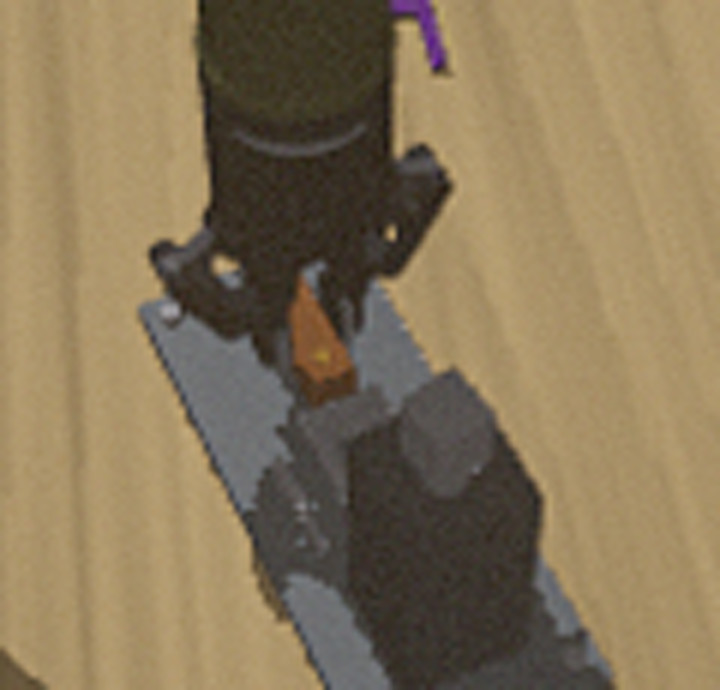

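View pics/t5.png

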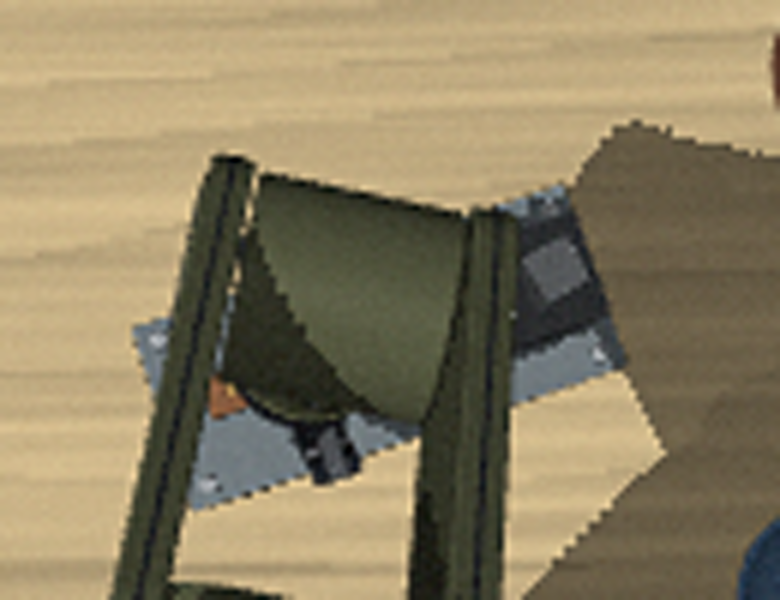

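Request:
arm_command --pt "0 0 -0.3 0 0 0 15" --pt "0 0 -0.5 0 0 0 15" --pt "0 0 -0.65 0 0 0 15" --pt "0 0 -0.7 0 0 0 15" --pt "0 0 -0.7 0 0 0 15"

```text
t: 7.4
position: [0.506, -0.0733, 0.1913]
orientation: [-1.854, -2.535, 0.001]
wrist_force: [-0.1, 1.3, -1.1]
opening: 0.0227
```

Request:
arm_command --pt "0 0 -0.05 0 0 0 15" --pt "0 0 -0.05 0 0 0 15"

```text
t: 7.6
position: [0.5062, -0.0733, 0.1902]
orientation: [1.854, 2.536, 0.0]
wrist_force: [-0.0, 0.8, -1.2]
opening: 0.0224
```

Request:
arm_command --pt "0 0 -0.04 0 0 0 15" --pt "0 0 -0.06 0 0 0 15" --pt "0 0 -0.06 0 0 0 15"

```text
t: 7.9
position: [0.5063, -0.0733, 0.1893]
orientation: [1.854, 2.535, 0.0]
wrist_force: [-2.0, 1.2, 5.6]
opening: 0.0227
```

Contact with the plate. Release gently and rise.

Request:
arm_command --pt "0 0 0 0 0 0 45" --pt "0 0 0 0 0 0 45" --pt "0 0 0 0 0 0 45" --pt "0 0 0 0 0 0 45" --pt "0 0 0.5 0 0 0 45" --pt "0 0 1.5 0 0 0 45" --pt "0 0 3 0 0 0 45" --pt "0 0 4.5 0 0 0 45" --pt "0 0 6 0 0 0 45" --pt "0 0 6.5 0 0 0 45" --pt "0 0 6.5 0 0 0 45"

```text
t: 9.0
position: [0.5071, -0.0735, 0.3865]
orientation: [1.85, 2.531, 0.004]
wrist_force: [1.1, -0.5, -0.9]
opening: 0.045
```

```bash
python3 - <<'E'
from h import *
s=camera("side"); crop(s,200,180,120,115,6,"pics/s6.png")
t=camera("top"); crop(t,230,140,130,100,6,"pics/t6.png")
o=env.get_obs();print(o['position'],o['orientation'],o['wrist_force'],o['opening'])
E
```

```text
[ 0.50572692 -0.07313911  0.38282968] [-1.85398626e+00 -2.53542719e+00  4.35708234e-04] [-0.13930062 -0.43687699 -0.3755525 ] 0.0448727276942867
```

View pics/s6.png

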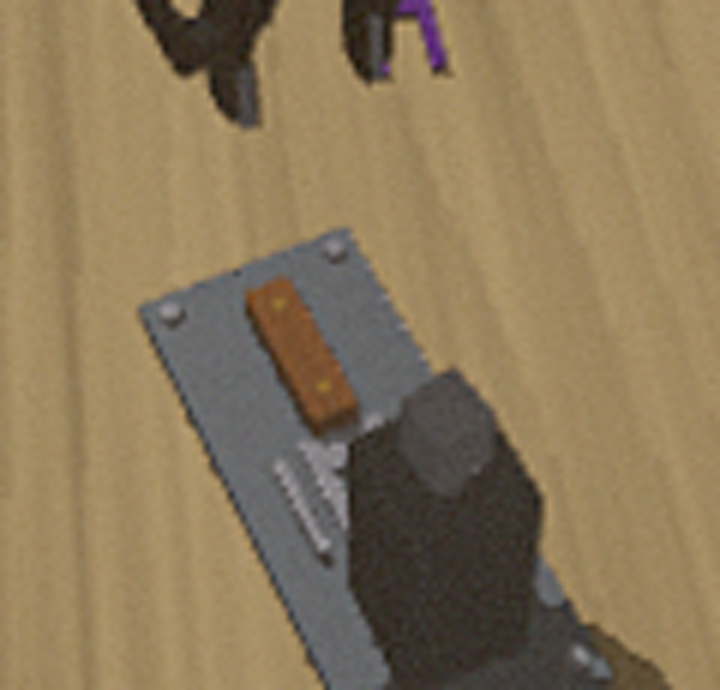

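View pics/t6.png

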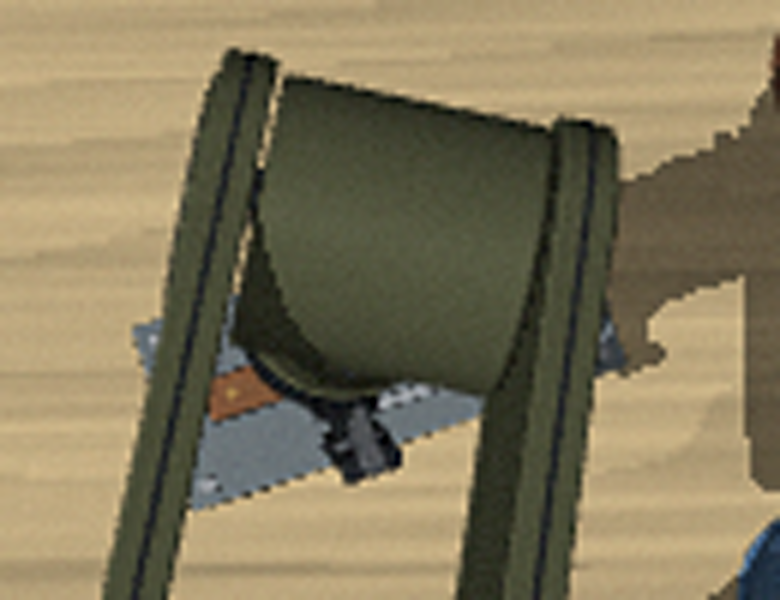

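Request:
arm_command --pt "0.3 -1 0 0 0 0.1 60" --pt "0.7 -2.2 0 0 0 0.2 60" --pt "1.0 -3.2 0 0 0 0.232 60" --pt "1.2 -3.9 0 0 0 0.232 60" --pt "1.33 -4.15 0 0 0 0.232 60" --pt "1.33 -4.15 0 0 0 0.232 60" --pt "1.33 -4.15 0 0 0 0.232 60"

```text
t: 9.8
position: [0.5456, -0.1969, 0.382]
orientation: [-1.547, -2.73, -0.0]
wrist_force: [-0.4, 1.2, -0.6]
opening: 0.0597
```

```bash
python3 - <<'E'
from h import *
s=camera("side"); crop(s,180,140,160,120,5,"pics/s7.png")
t=camera("top"); crop(t,230,140,130,100,6,"pics/t7.png")
o=env.get_obs();print(o['position'],o['orientation'],o['wrist_force'],o['opening'])
M=R.from_rotvec(o['orientation']).as_matrix();print(np.degrees(np.arctan2(M[1,1],M[0,1])),M[:,2])
C=lambda n,x0,y0,s,pts:[(n,x0+(x+.5)/s-.5,y0+(y+.5)/s-.5) for x,y in pts]
for p,z in zip(C("side",200,180,6,[(247,292),(290,275),(357,395),(316,418),(140,305),(347,228)]),[.03]*4+[.012]*2):
  print(st(onz(*p,z)))
E
```

```text
[ 0.54563358 -0.19653557  0.38283131] [-1.54615807e+00 -2.73266529e+00 -3.30508827e-04] [-0.49589154  0.25592081 -0.01087113] 0.05960257680163722
30.997162480694627 [-0.0014953   0.00108794 -0.99999829]
(np.float64(-0.0068), np.float64(0.1775))
(np.float64(0.0153), np.float64(0.1776))
(np.float64(0.0148), np.float64(0.1045))
(np.float64(-0.0068), np.float64(0.1016))
(np.float64(-0.051), np.float64(0.2048))
(np.float64(0.057), np.float64(0.2033))
```

View pics/s7.png

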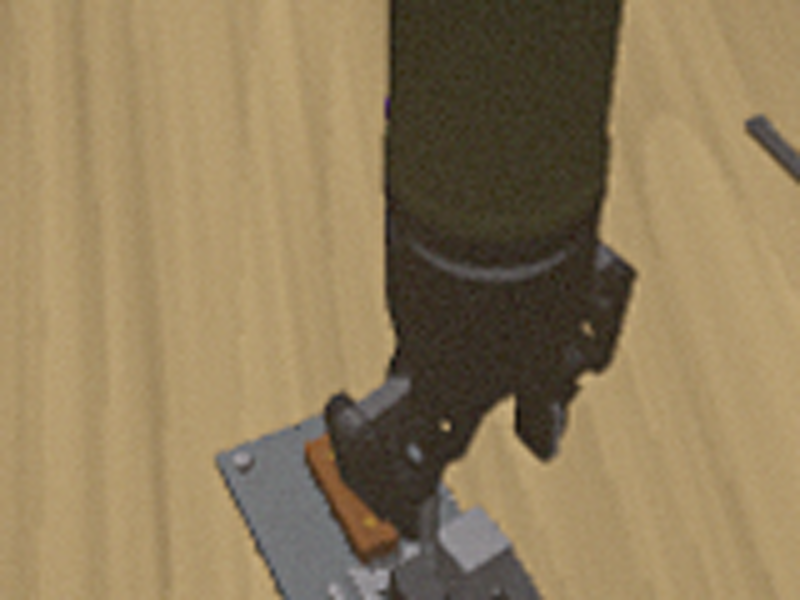

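View pics/t7.png

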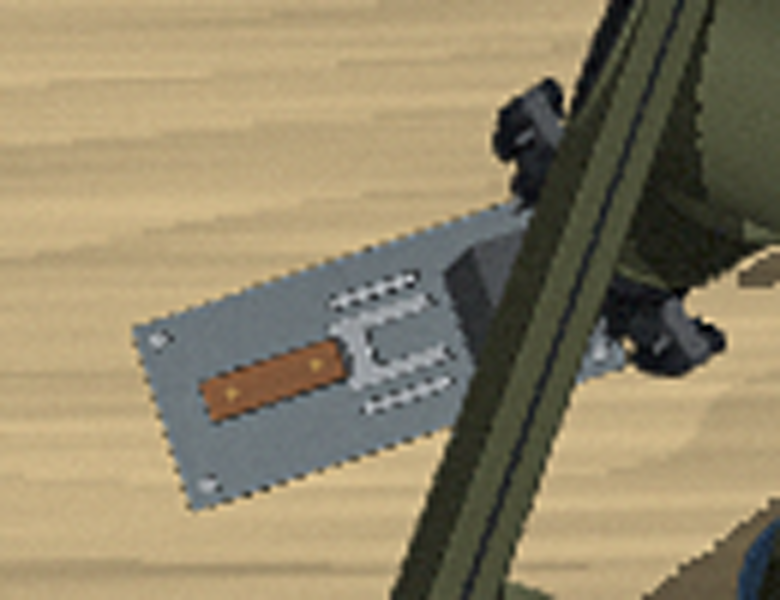

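Request:
arm_command --pt "0 -0.03 -0.8 0 0 0 60" --pt "0 -0.03 -1.6 0 0 0 60" --pt "0 -0.03 -2.1 0 0 0 60" --pt "0 -0.03 -2.25 0 0 0 60" --pt "0 -0.03 -2.25 0 0 0 45" --pt "0 -0.03 -2.25 0 0 0 45"

```text
t: 10.5
position: [0.5464, -0.1984, 0.3168]
orientation: [1.547, 2.733, 0.0]
wrist_force: [-1.0, 0.8, -0.5]
opening: 0.0453
```

```bash
python3 - <<'E'
from h import *
s=camera("side"); crop(s,220,190,110,85,7,"pics/s8.png")
t=camera("top"); crop(t,290,140,90,70,8,"pics/t8.png")
o=env.get_obs();print(o['position'],o['orientation'],o['wrist_force'],o['opening'])
E
```

```text
[ 0.54654113 -0.19863458  0.31709908] [1.54694106e+00 2.73177329e+00 4.01919155e-04] [ 0.1092316  -1.22726908 -0.01006168] 0.04478940853035164
```

View pics/s8.png

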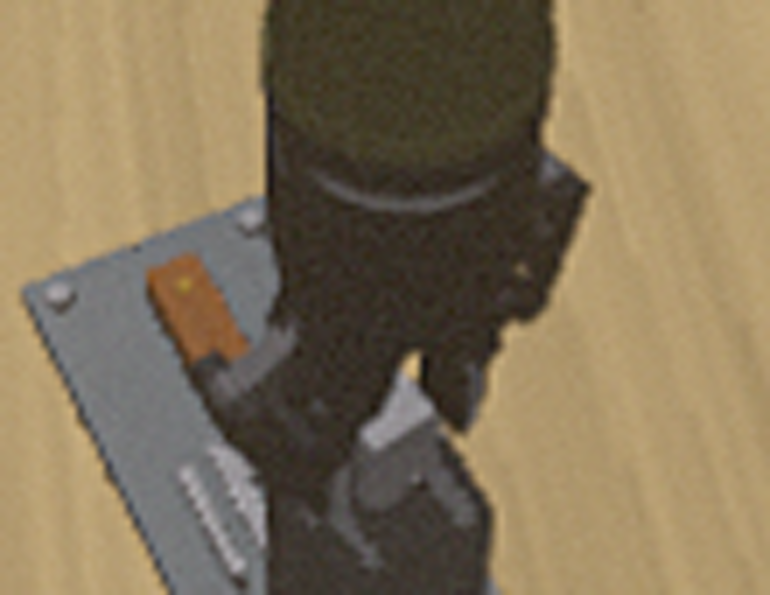

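View pics/t8.png

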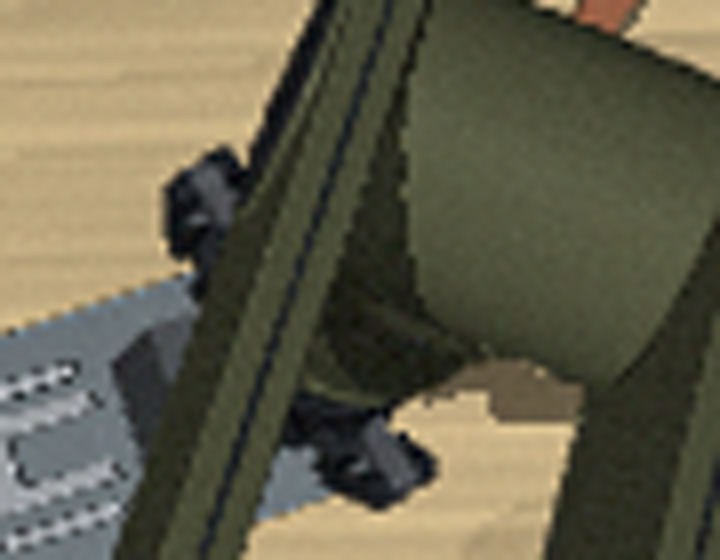

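Request:
arm_command --pt "0 0 0 0 0 0 36" --pt "0 0 0 0 0 0 33" --pt "0 0 0 0 0 0 31" --pt "0 0 0 0 0 0 30"

```text
t: 11.0
position: [0.5461, -0.1988, 0.316]
orientation: [1.548, 2.733, 0.0]
wrist_force: [-0.2, -0.8, -0.1]
opening: 0.0302
```

Request:
arm_command --pt "0 0 0 0 0 0 29" --pt "0 0 0 0 0 0 28.5"

```text
t: 11.2
position: [0.5461, -0.1987, 0.3159]
orientation: [-1.548, -2.733, 0.0]
wrist_force: [-0.3, -0.1, 0.4]
opening: 0.0284
```

Request:
arm_command --pt "0 0 0 0 0 0 27.5" --pt "0 0 0 0 0 0 27.5"

```text
t: 11.4
position: [0.5461, -0.1987, 0.3158]
orientation: [-1.548, -2.733, 0.0]
wrist_force: [-0.2, -0.2, -0.4]
opening: 0.0274
```

Request:
arm_command --pt "0 0 0 0 0 0 26.6" --pt "0 0 0 0 0 0 26.6"

```text
t: 11.6
position: [0.546, -0.1987, 0.3159]
orientation: [-1.548, -2.733, 0.0]
wrist_force: [-0.4, -0.2, 0.6]
opening: 0.0264
```

Request:
arm_command --pt "0 0 0 0 0 0 25.8" --pt "0 0 0 0 0 0 25.8"

```text
t: 11.8
position: [0.5461, -0.1987, 0.3159]
orientation: [-1.548, -2.733, 0.0]
wrist_force: [-0.4, -1.7, 0.0]
opening: 0.0261
```

Request:
arm_command --pt "0 0 0 0 0 0 25.2" --pt "0 0 0 0 0 0 25.2"

```text
t: 12.0
position: [0.5461, -0.1987, 0.316]
orientation: [1.548, 2.733, -0.0]
wrist_force: [-1.2, 0.1, 1.4]
opening: 0.0256
```

Request:
arm_command --pt "0 0 0 0 0 0 24" --pt "0 0 0 0 0 0 22" --pt "0 0 0 0 0 0 20"

```text
t: 12.3
position: [0.5461, -0.1987, 0.3161]
orientation: [1.548, 2.733, -0.0]
wrist_force: [-1.1, -1.2, 2.9]
opening: 0.0253
```

Request:
arm_command --pt "0 0 0 0 0 0 12" --pt "0 0 0 0 0 0 12" --pt "0 0 0 0 0 0 12"

```text
t: 12.6
position: [0.5461, -0.1987, 0.316]
orientation: [1.548, 2.733, -0.0]
wrist_force: [-0.9, -1.0, 3.3]
opening: 0.0253
```

Request:
arm_command --pt "0 0 0.05 0 0 0 12" --pt "0 0 0.1 0 0 0 12" --pt "0 0 0.15 0 0 0 12" --pt "0 0 0.2 0 0 0 12" --pt "0 0 0.25 0 0 0 12" --pt "0 0 0.3 0 0 0 12" --pt "0 0 0.35 0 0 0 12" --pt "0 0 0.4 0 0 0 12" --pt "0 0 0.4 0 0 0 12"

```text
t: 13.5
position: [0.5462, -0.1987, 0.3282]
orientation: [1.548, 2.733, 0.0]
wrist_force: [0.8, 0.0, -5.5]
opening: 0.0251
```

Request:
arm_command --pt "0 0 0.07 0 0 0 12" --pt "0 0 0.14 0 0 0 12" --pt "0 0 0.21 0 0 0 12" --pt "0 0 0.28 0 0 0 12" --pt "0 0 0.35 0 0 0 12" --pt "0 0 0.42 0 0 0 12" --pt "0 0 0.49 0 0 0 12" --pt "0 0 0.56 0 0 0 12" --pt "0 0 0.63 0 0 0 12" --pt "0 0 0.7 0 0 0 12" --pt "0 0 0.77 0 0 0 12" --pt "0 0 0.8 0 0 0 12"

```text
t: 14.7
position: [0.5462, -0.1987, 0.3522]
orientation: [1.548, 2.733, 0.0]
wrist_force: [-0.1, -0.3, -6.2]
opening: 0.0251
```

Request:
arm_command --pt "0 0 0.07 0 0 0 12" --pt "0 0 0.14 0 0 0 12" --pt "0 0 0.21 0 0 0 12" --pt "0 0 0.28 0 0 0 12" --pt "0 0 0.35 0 0 0 12" --pt "0 0 0.42 0 0 0 12" --pt "0 0 0.49 0 0 0 12" --pt "0 0 0.56 0 0 0 12" --pt "0 0 0.63 0 0 0 12" --pt "0 0 0.7 0 0 0 12" --pt "0 0 0.75 0 0 0 12" --pt "0 0 0.75 0 0 0 12"

```text
t: 15.9
position: [0.5462, -0.1987, 0.3747]
orientation: [1.548, 2.733, 0.0]
wrist_force: [0.1, 0.2, -4.6]
opening: 0.0256
```

```bash
python3 - <<'E'
from h import *
s=camera("side"); crop(s,220,190,110,85,7,"pics/s9.png")
t=camera("top"); crop(t,230,140,130,100,6,"pics/t9.png")
o=env.get_obs();print(o['position'],o['orientation'],o['wrist_force'],o['wrist_torque'],o['opening'])
E
```

```text
[ 0.54609243 -0.19867569  0.37443012] [ 1.54842467e+00  2.73342685e+00 -1.68931310e-05] [-0.02517227 -0.67908288 -5.62599279] [-0.00401083  0.03653679  0.04121701] 0.025244134884240852
```

View pics/s9.png

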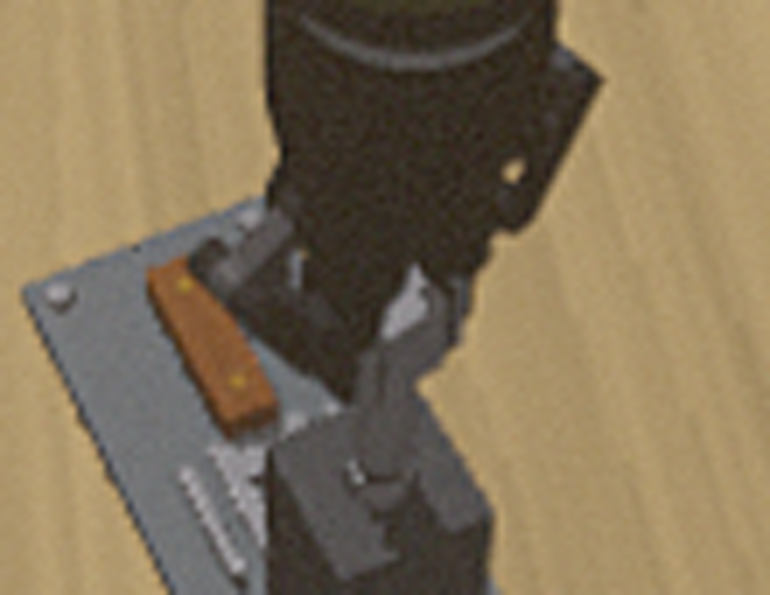

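View pics/t9.png

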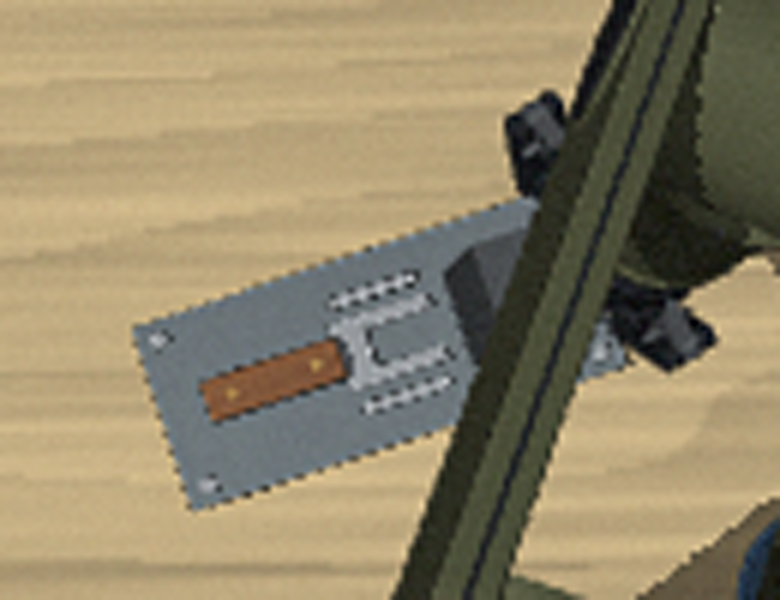

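```bash
python3 - <<'E'
from h import *
im=cv2.imread("pics/s9.png"); g=np.clip(im[330:560,240:520].astype(float)*2.6-40,0,255).astype(np.uint8)
g=cv2.resize(g,None,fx=2.5,fy=2.5); 
for z,c in((.132,(0,255,0)),(.1404,(0,255,255)),(.1484,(0,0,255)),(.2004,(255,0,0))):
  u,v=proj("side",[.5462,-.1985,z]); x,y=((u-220+.5)*7-.5-240)*2.5,((v-190+.5)*7-.5-330)*2.5; print(z,x,y)
  cv2.circle(g,(int(x),int(y)),3,c,-1)
cv2.imwrite("pics/s10.png",g)
E
```

```text
0.132 338.4241105574665 380.17730937799485
0.1404 340.2365884186612 346.350858505582
0.1484 341.9901079734396 313.624752248796
0.2004 354.08363907978895 87.922003210318
```

View pics/s10.png

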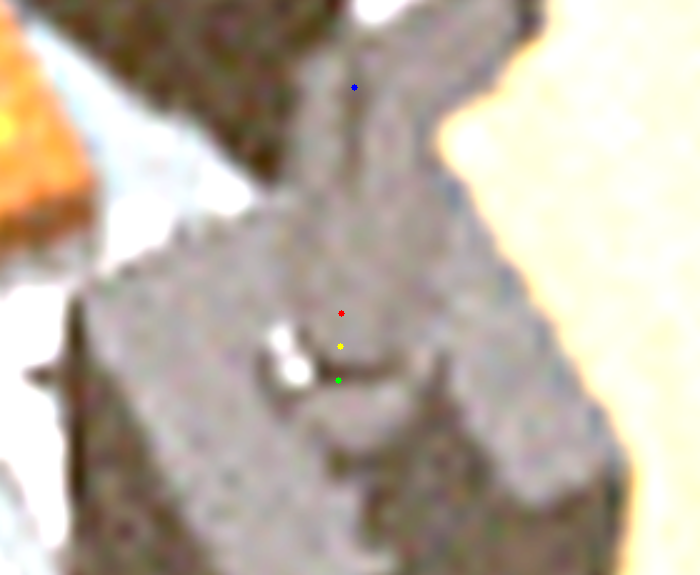

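```bash
python3 - <<'E'
from h import *
d=camera_params("side")["position"][:2]-np.array([.5462,-.1985]); d/=np.linalg.norm(d)
for r,z in((.01,.132),(.0108,.132),(.01,.1404),(.01,.1484),(.01,.1904),(-.0108,.132)):
  u,v=proj("side",[.5462+d[0]*r,-.1985+d[1]*r,z]); print(r,z,((u-220+.5)*7-.5-240)*2.5,((v-190+.5)*7-.5-330)*2.5)
E
```

```text
0.01 0.132 334.7974345521458 447.8623169307673
0.0108 0.132 334.5047031438705 453.32559171764245
0.01 0.1404 336.5955978539816 414.30302007399973
0.01 0.1484 338.3354968477576 381.8311156739452
0.01 0.1904 347.9339155834957 202.69489185085206
-0.0108 0.132 342.27457794062815 308.3156615416462
```

```bash
python3 - <<'E'
from h import *
im=camera("side")
g=cv2.resize(im[235:275,252:300,::-1],None,fx=15,fy=15,interpolation=cv2.INTER_NEAREST)
g=np.clip(g.astype(float)*2-30,0,255).astype(np.uint8)
def dot(X,c):
  u,v=proj("side",X); cv2.circle(g,(int((u-252+.5)*15),int((v-235+.5)*15)),3,c,-1)
b=np.array([.5462,-.1987])
for sx in(-1,1):
  for sy in(-1,1): dot([*(b+.028*(sx*xd+sy*yd)),.132],(255,0,255))
for a in np.arange(0,6.28,.3):
  dot([b[0]+.0108*np.cos(a),b[1]+.0108*np.sin(a),.132],(0,255,0))
  for z,c in((.1404,(0,255,255)),(.1484,(0,0,255))):
    if np.sin(a)<0.1: dot([b[0]+.01*np.cos(a),b[1]+.01*np.sin(a),z],c)
cv2.imwrite("pics/s11.png",g); print(env.get_obs()['position'])
E
```

```text
[ 0.54607181 -0.1986669   0.3743342 ]
```

View pics/s11.png

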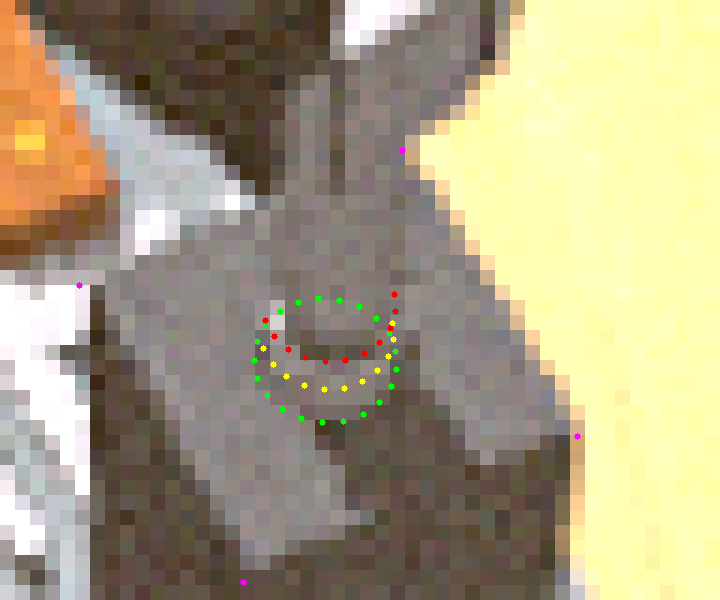

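```bash
python3 - <<'E'
from h import *
b=np.array([.5462,-.1987]); a=np.radians(-104)
for L in (58.4,62,66,70):
  z=.142+L/1000
  r=[]
  for rr,zz in((.0184,z),(.0184,z+.035),(.01,z-.052),(.01,z-.06)):
    u,v=proj("side",[b[0]+rr*np.cos(a),b[1]+rr*np.sin(a),zz]); r.append((round((u-252+.5)*15),round((v-235+.5)*15)))
  print(L,r)
E
```

```text
58.4 [(329, 220), (337, 80), (324, 362), (322, 389)]
62 [(330, 207), (338, 65), (324, 349), (323, 377)]
66 [(331, 191), (338, 48), (325, 335), (324, 363)]
70 [(332, 175), (339, 31), (326, 320), (324, 349)]
```

Request:
arm_command --pt "0 0 0 0 0 0 12" --pt "0 0 0 0 0 0 12" --pt "0 0 0 0 0 0 12" --pt "0 0 0 0 0 0 12" --pt "0 0 0 0 0 0 12"

```text
t: 16.55
position: [0.5461, -0.1987, 0.3744]
orientation: [-1.548, -2.733, -0.0]
wrist_force: [-0.0, 0.0, -5.8]
opening: 0.0256
```

```bash
python3 - <<'E'
from h import *
o=env.get_obs();print(o['t'],o['position'],o['wrist_force'],o['joint_velocities'].round(4),o['opening'])
cv2.imwrite("pics/side_end.png",camera("side")[:,:,::-1])
E
```

```text
16.55 [ 0.54611099 -0.19868624  0.37439874] [-0.02969605  0.03244769 -5.77868352] [ 0.0002 -0.0009  0.0002  0.0006  0.0005  0.0008] 0.025638067970942202
```

View pics/side_end.png

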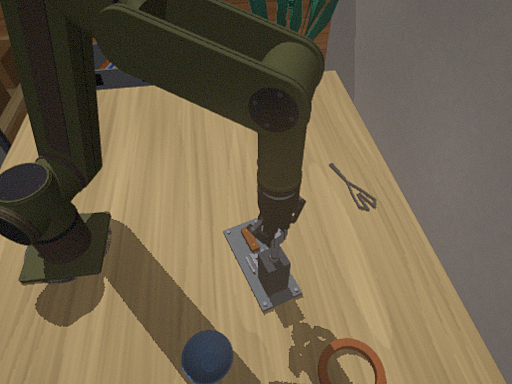

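The pot (207,356) and coil (351,362) have not moved. The key lies on the plate at about (250,240), and the arm holds the post still, with almost no sideways force.

```bash
python3 -c "
from cell import env
print(env.hand_in())"
```

```text
the job is handed in; nothing more can be done
None
```

I laid the wooden-handled key on the foot plate and let go of it. Then I gripped the post by its head, drew it up about 58 mm, and handed in at about 16.6 s while still holding it. The hand-in gives no verdict.

**Key:** After release, the pictures show it flat with its fork between the guide bars and pointing at the post. Its origin is about 140 mm along the stand's y and 4 mm or less off the middle line. The purple look-alike was not touched.

**Post:** It is still and upright with the grip closed on it. The wrist shows 5.8 N downwards, which fits the post's weight, and under 0.1 N sideways.

**Groove height:** My two checks disagreed here. The arm's own travel puts the groove's lower edge 8 mm above the mouth, while the coarse side picture (about 4 mm per pixel) suggests 10 to 17 mm. Both are inside the 0 to 20 mm window, so I left it there.

**Bystanders:** The pot and coil look unmoved in the last picture. The brush was hidden behind the arm in that picture; the arm never went near it, and it was in place when I lifted the key.

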